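# Load the component test fixture and set its supply

### The arm

A 6-joint arm with a two-finger parallel gripper is mounted at the origin on the work surface. World frame = base frame: x ahead of the robot, y to its left, z up, the work surface at z = 0. Lengths are in m, angles in rad, forces in N, time in s.
With the tool pointing down it reaches from about 0.3 to 0.775 m from the base axis. Payload 14.6 kg.
Tool frame: the origin (TCP) lies at the very end of the fingers, on their centre line; the grasp point (between the pads) lies 19 mm behind it; z points along the fingers, y is the line along which they close (so a half turn about z gives the same grasp; the last joint's range is limited). The gripper opens to 94 mm and grips with 3 to 60 N. Pads are 16 mm wide; open, the fingers measure 119 mm over their backs; the gripper's body (75 mm by 177 mm) begins 78 mm behind the grasp point.
Start: joints at [-1.19, 0.3, 1.521, -0, 1.321, -0.067], TCP at [0.238, -0.496, 0.205] pointing down, gripper open.
Joint ranges: [-3.03, 3.03], [-0.79, 2.21], [0.23, 2.52], [-1.04, 4.18], [0, 3.07], [-2.55, 2.55]. Speed limits (rad/s): [2.22, 2.22, 2.57, 3.14, 3.14, 3.14].

### API

Orientations are given as [roll, pitch, yaw] about the fixed x, y, z axes, in that order (R = Rz(yaw) Ry(pitch) Rx(roll)).
In Python, from station import ctrl gives the robot as it stands. The module is installed in compiled form; this text tells all that it offers.
- The arm moves only by the tool step_arm, never from a script. Its argument "deltas" is a list of rows, each an object with "dp": the shift along the tool's x, y, z scaled (see below), a list of three; "twist": the turn about the tool's z scaled (see below). In form: [{"dp": [tx, ty, tz], "twist": twist}, ...]. A call has 1 to 12 rows; each row shifts and turns the commanded pose from where the row before left it, along the tool's axes as they then stand; what a row does not reach is not made up. The controller multiplies each number of a shift by 0.04 m and each number of a turn by 4 degrees. A row lasts 1/10 s, in which the tool goes at most 50 mm and 8.59 degrees, less where a joint would pass 70% of its speed; a pose out of reach is approached as far as the arm can. A call with a number of a shift or a turn outside -1 to 1 is refused whole. A call with a gripper value outside its range is refused whole. "gripper" is the opening, from -1 (shut) to 1 (fully open), set as the call begins (left out, the last holds). The fingers move at their own pace and stop on an object; "squeeze" is the grip in N (left out, the last holds). Time passes only in rows, so rows that do not move let the fingers close. It gives the time, the measured TCP pose, the force, the opening and the grip force at its end, in the units of the state.
- ctrl.get_obs(): the state, without advancing time (a new reading comes with each control period).
- ctrl.camera(name): name is "scene" or "top" or "wrist"; returns (picture, depth): 480x640x3 uint8, red, green, blue; 480x640 float32, m along the optical axis (not along the pixel's ray), 0 where there is no reading.
- ctrl.get_calibration(name): a dict with "fx", "fy", "cx", "cy" (pixels), "world_to_cam" (4x4, takes a point from world to camera coordinates); the wrist camera has in their place "hand_eye" (4x4, takes a point from camera to tool coordinates, whose origin is the TCP and whose axes are the flange's). Camera axes: x right, y down, z forward; pixel columns grow to the right and rows downward; lengths in m; the calibration is good to about 2 mm. A picture is of the moment at which its call begins: read the wrist's pose just before it. get_calibration takes no time and is no camera call.
- ctrl.hand_in(): hands the job in; it is judged then, once.
Trained networks look in the newest picture that a camera, given by its name, has taken for a name from the list of things; names that differ only in an ending like _2 or _b are one class to them, and where a whole thing is asked for, a point or a joint stands for the part that bears it (a point fixed in the world has none). Each returns a list of dicts, best first, with "conf" (0 to 1); they miss things now and then, are a little off and sometimes report something else, mostly with a low value. They report only what shows in the picture. A call takes as long as a camera call. They do not tell look-alikes from the thing itself.
- ctrl.spot_in(camera, label): "rect" ([left, top, right, bottom] as shares, 0 to 1, of the picture: columns of its width, rows of its height, round what is visible of it).
- ctrl.cut_out(camera, label): "pixels" (480x640 bool, what is visible of it) and "rect" ([left, top, right, bottom] as shares, 0 to 1, of the picture: columns of its width, rows of its height, round what is visible of it).
The state is a dict: "time_s": time; "qpos": joint angles; "joint_vel": joint speeds; "tau": joint torques, N m; "ee_pos": TCP position; "eef_rot": TCP orientation; "force": force on the tool from outside, world axes, zero at the start; "moment": the same for the moment, N m; "grip_width": finger opening in m; "grip_force": force on a finger pad.
Only numpy, scipy, OpenCV 4.12 (cv2) and the standard library are available. Lean on these libraries where they do the work, as an engineer would, in place of code of your own. Each camera call takes 0.05 s, during which the arm holds its last target. There are 200 camera calls.

### The job

Put the transformer and the capacitor upright into the nests of the test fixture that match their shapes, fully home on the nest floor, and let go of them; do not drop them. Only after that, turn the knob on the bench supply so that its pointer lines up with the one long raised mark on the scale ring. Leave the solder spool, screwdriver and multimeter where they are.

Things in the scene. Friction and masses are not known exactly. Their poses are not given: they have to be found in the camera images.
- transformer: small mains transformer, 0.35 kg, loose, upright: dark steel core 54 mm (its x) by 36 mm (its y) by 44 mm high, with a white terminal block 20 mm wide (along x), 16 mm high from the underside, standing out 10 mm from the middle of the +y side. Origin: centre of the core's underside; z up. The core is free for gripping across the 36 mm above the block
- capacitor: large black can capacitor, about 0.12 kg, loose, standing upright: plain cylinder 44 mm in diameter, 50 mm high, two brass screw terminals on top reach 54 mm. Origin: centre of its underside; z up
- fixture: the test fixture's aluminium base plate, fixed, 120 mm (its x) by 320 mm (its y), 12 mm thick, with three 94 mm square black nests with white walls in a row along its y, 105 mm apart, in any order. Origin: centre of its underside
- notched_nest_seat (a point): floor centre of the transformer's nest: pocket 58 mm (x) by 40 mm (y) inside, a 24 mm wide notch through the middle of its +y wall for the terminal block. Axes as the seated transformer's, whose origin then lies here. Floor 18 mm above the bench; walls 8 mm thick rise 12 mm above the floor, their top 4 mm bevelled at 45 degrees; clearance 2 mm a side
- round_nest_seat (a point): floor centre of the nest for the capacitor: round pocket (16-sided ring) 48 mm in diameter inside; floor height, walls and bevel as the notched nest. The capacitor is home when its origin is at this point; any yaw
- square_nest_seat (a point): floor centre of a nest for another component, to stay empty: square pocket 48 by 48 mm without a notch, same floor height and walls
- supply: grey bench supply, fixed, 200 mm (its x) by 150 mm (its y) by 70 mm high, knob upright in the middle of its top, a meter window and three low black jacks (8 mm high) near its far and near edges. Origin: centre of its underside
- knob (a joint): angle of the supply's voltage knob, rad, 0 to 4.71; grows as the knob is turned clockwise seen from above; moderately stiff, stays where it is left
- knob_grip (a point): point on the knob's vertical axis, 92 mm above the bench, in its bar grip. Knob: black skirt 44 mm in diameter, 6 mm high, on the supply's top, with an upright bar 40 mm long (this point's x), 10 mm wide (y), its top 96 mm above the bench. x points along the bar to the pointer end, which has a white line on top
- knob_pointer (a point): tip of the knob's white pointer, 30 mm from the knob's axis, turning with the knob
- set_mark (a point): where the pointer tip must come: 30 mm from the knob's axis, at the inner end of the long raised white mark (14 by 5 mm) on the dark 82 mm scale ring around the knob; x points outward through the mark. The other marks are short thin ticks. At the start the mark lies 0.4 to 1.6 rad clockwise of the pointer
- spool: bystander: solder spool with black flanges, 54 mm in diameter, 40 mm high, standing. Origin: centre of its underside
- screwdriver: bystander: screwdriver 160 mm long lying on the bench along its x
- meter: bystander: grey multimeter, 150 mm (x) by 75 mm (y) by 32 mm high, lying on its back. Origin: centre of its underside
Things that resemble listed ones, but are neither listed nor needed, are in the scene too. Leave any green look-alike of the transformer alone.

How it is judged:
On the way, in this order (a step that is already met when the one before it is completed fails the run):
1. transformer and capacitor are both home in their nests and let go (horizontal distance between transformer and notched_nest_seat below 0.005 m and z of transformer in the frame of notched_nest_seat between -0.003 and 0.003 m and angle between each of transformer, capacitor's own z axis and vertical below 0.06 rad and angle between the x axis of transformer and the x axis of notched_nest_seat, either way round below 0.12 rad and horizontal distance between capacitor and round_nest_seat below 0.005 m and z of capacitor in the frame of round_nest_seat between -0.003 and 0.003 m and contact force between the fingers and transformer below 0.1 N and contact force between the fingers and capacitor below 0.1 N), for 0.2 s.
2. after that, the knob's pointer stands at the long mark (horizontal distance between knob_pointer and set_mark below 0.004 m), for 0.2 s.
At the end, for the whole second after the job is handed in: Transformer in the notched nest, capacitor in the round nest: each within 5 mm of the nest centre, 3 mm of its floor, tilt under 0.06 rad, transformer within 0.12 rad of square; released and at rest. Knob still, its pointer tip within 4 mm (7.6 degrees) of the set mark (all of step 1 and linear speed of each of transformer, capacitor below 0.01 m/s and horizontal distance between knob_pointer and set_mark below 0.004 m and velocity of joint knob between -0.05 and 0.05 rad/s); the robot touches nothing.
It fails at once if the solder spool is moved more than 30 mm (distance of spool from where it was at the start of the episode above 0.03 m).
It fails at once if the screwdriver is moved more than 30 mm (distance of screwdriver from where it was at the start of the episode above 0.03 m).
It fails at once if the multimeter is moved more than 30 mm (distance of meter from where it was at the start of the episode above 0.03 m).
It fails at once if the transformer is dropped or thrown (moves faster than 0.6 m/s while the fingers do not hold it) (linear speed of transformer above 0.6 m/s and contact force between the fingers and transformer below 0.1 N).
It fails at once if the capacitor is dropped or thrown (moves faster than 0.6 m/s while the fingers do not hold it) (linear speed of capacitor above 0.6 m/s and contact force between the fingers and capacitor below 0.1 N).
It also fails if it takes over 61 s, if anything falls off the work surface, if the arm or the gripper's body presses on something with over 40 N, if the wrist force passes 120 N, or if a joint passes its speed limit or range.

## Working session

There is one attempt and no reset: what is moved stays moved. The work goes in short steps, Python scripts to look and compute and a tool call to move; the robot and the scene stay as the last step left them, time stands still between calls to the robot, and variables do not carry over. Pictures are saved under pics/ and viewed, at most 10 in all, crops included, and the job is handed in when it is done.

Besides the shell and the picture viewer there is one more tool, called by a JSON object that holds its "op" and its "data". step_arm: Moves the arm, as the interface text tells. Its arguments: {"type":"object","properties":{"deltas":{"type":"array"},"gripper":{"type":"number"},"squeeze":{"type":"number"}},"required":["deltas"]}

```bash
mkdir -p pics; cat > h.py <<'E'
import numpy as np, cv2
from station import ctrl
from scipy.spatial.transform import Rotation as R
def snap(cam):
    o=ctrl.get_obs(); im,d=ctrl.camera(cam); c=ctrl.get_calibration(cam)
    if cam=="wrist":
        T=np.eye(4);T[:3,:3]=R.from_euler('xyz',o["eef_rot"]).as_matrix();T[:3,3]=o["ee_pos"]; T=T@np.array(c["hand_eye"])
    else: T=np.linalg.inv(np.array(c["world_to_cam"]))
    return im,d,c,T
def cloud(d,c,T):
    v,u=np.mgrid[:480,:640]
    P=np.stack([(u-c["cx"])/c["fx"]*d,(v-c["cy"])/c["fy"]*d,d],-1)@T[:3,:3].T+T[:3,3]
    P[d<=0]=np.nan
    return P
def save(n,im): cv2.imwrite("pics/"+n+".png",cv2.cvtColor(im,cv2.COLOR_RGB2BGR))
E
python3 - <<'E'
from h import *
print(ctrl.get_obs())
D={}
for cam in ("top","scene"):
    im,d,c,T=snap(cam); save(cam,im); P=cloud(d,c,T)
    np.savez(cam,im=im,P=P,T=T,d=d)
    print(cam,T[:3,3].round(3),T[:3,2].round(2),c["fx"])
    for l in ["transformer","capacitor","fixture","notched_nest_seat","round_nest_seat","supply","knob","spool","screwdriver","meter"]:
        try: r=ctrl.cut_out(cam,l)
        except Exception as e: print(l,e); continue
        for q in r[:3]:
            m=q["pixels"]&np.isfinite(P[...,0])
            if m.sum()<5: continue
            p=P[m]; t=p[p[:,2]>np.percentile(p[:,2],95)-.006]
            print(l,round(q["conf"],2),(np.array(q["rect"])*[640,480,640,480]).astype(int),"med",np.median(p,0).round(3),"top",t.mean(0).round(3))
E
```

```text
{'time_s': 0.0, 'qpos': array([-1.18960035e+00,  3.00500826e-01,  1.52156815e+00,  2.27598775e-05,
        1.32068468e+00, -6.65923988e-02]), 'joint_vel': array([-0.00064374,  0.00015908,  0.0004625 ,  0.00102434,  0.00024233,
       -0.00066129]), 'tau': array([ 1.60380077e-04, -5.31801796e+01, -3.52737164e+01,  7.08625861e-02,
        2.43458507e-02, -9.96462586e-05]), 'ee_pos': array([ 0.23804709, -0.49553466,  0.20487549]), 'eef_rot': array([-3.14043569e+00, -9.92532708e-05,  4.47782672e-01]), 'force': array([ 0.11686024, -0.97873022, -0.55953308]), 'moment': array([-0.02536251,  0.01433593,  0.03823974]), 'grip_force': 0.0, 'grip_width': 0.09401239469237498}
top [0.456 0.016 1.166] [ 0.08  0.02 -1.  ] 503.99008721024643
transformer 0.92 [456 198 484 228] med [ 0.617 -0.332  0.043] top [ 0.617 -0.337  0.045]
transformer 0.83 [410 203 442 222] med [ 0.619 -0.224  0.044] top [ 0.62  -0.228  0.045]
transformer 0.77 [447 158 477 184] med [ 0.712 -0.307  0.043] top [ 0.716 -0.31   0.045]
capacitor 0.65 [469 269 496 287] med [ 0.469 -0.349  0.049] top [ 0.468 -0.354  0.051]
fixture 0.5
[... 1439 characters left out ...]
.01 ] top [0.579 0.011 0.01 ]
notched_nest_seat 0.83 [303 249 355 287] med [0.569 0.037 0.017] top [0.569 0.039 0.026]
notched_nest_seat 0.5 [274 211 294 234] med [0.379 0.116 0.034] top [0.372 0.123 0.038]
round_nest_seat 0.97 [269 272 327 310] med [ 0.56  -0.066  0.017] top [ 0.558 -0.064  0.026]
supply 0.9 [328 168 412 226] med [0.529 0.309 0.065] top [0.517 0.354 0.069]
knob 0.71 [364 173 384 187] med [0.516 0.355 0.075] top [0.513 0.357 0.093]
spool 0.7 [273 209 294 237] med [0.378 0.115 0.033] top [0.373 0.123 0.038]
screwdriver 0.78 [204 250 254 282] med [ 0.37  -0.121  0.019] top [ 0.368 -0.125  0.022]
meter 0.58 [336 302 404 360] med [ 0.759 -0.089  0.03 ] top [ 0.754 -0.076  0.032]
```

View pics/top.png

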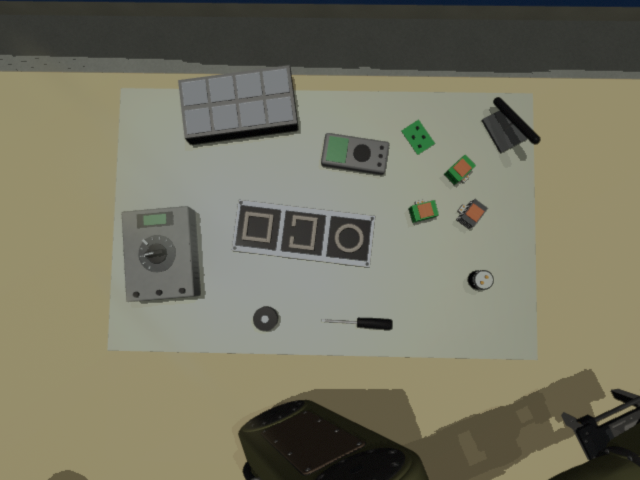

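View pics/scene.png

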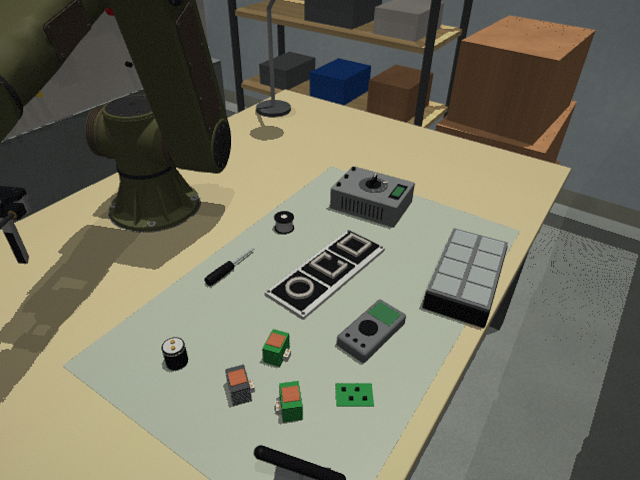

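The top view shows the dark transformer at about (472,213) with green look-alikes at (425,210) and (460,168). The capacitor is at (481,280), the notched nest at (304,233) with its notch to the left, the round nest at (349,237) and the knob at (155,253). The scene view agrees.

```bash
cat >> h.py <<'E'
def plan(x,y,z,yaw=None):
    o=ctrl.get_obs(); M=R.from_euler('xyz',o["eef_rot"]).as_matrix(); d=M.T@(np.array([x,y,z])-o["ee_pos"])
    y0=o["eef_rot"][2]; dy=0 if yaw is None else (yaw-y0+np.pi)%(2*np.pi)-np.pi
    if abs(dy)>np.pi/2 : print("note big turn")
    print("pos",np.array(o["ee_pos"]).round(4),"yaw %.4f"%y0,"q6 %.2f"%o["qpos"][5],"t %.2f"%o["time_s"])
    print("units total dp",(d/.04).round(3),"twist",round(-np.degrees(dy)/4,3),"(translate first)")
E
python3 - <<'E'
from h import *
print(np.array(ctrl.get_calibration("wrist")["hand_eye"]).round(3),ctrl.get_calibration("wrist")["fx"])
plan(0.56,-0.34,0.27)
E
```

```text
[[-0.002 -0.965 -0.262  0.077]
 [ 1.    -0.002 -0.001 -0.   ]
 [ 0.001 -0.262  0.965 -0.179]
 [ 0.     0.     0.     1.   ]] 371.4451125083978
pos [ 0.2381 -0.4958  0.2054] yaw 0.4478 q6 -0.07 t 1.10
units total dp [ 8.939 -0.026 -1.614] twist -0.0 (translate first)
```

{"op": "step_arm", "data": {"deltas": [{"dp":[0.9,0,-0.1],"twist":0},{"dp":[0.9,0,-0.1],"twist":0},{"dp":[0.9,0,-0.1],"twist":0},{"dp":[0.9,0,-0.1],"twist":0},{"dp":[0.9,0,-0.1],"twist":0},{"dp":[0.9,0,0],"twist":0},{"dp":[0.9,0,0],"twist":0},{"dp":[0.9,0,0],"twist":0},{"dp":[0.9,0,0],"twist":0},{"dp":[0.8,0,0],"twist":0},{"dp":[0,0,0],"twist":0}]}}

```text
time_s: 2.2
ee_pos: [0.5616, -0.3394, 0.2247]
eef_rot: [-3.141, -0.0, 0.451]
force: [-0.6, 0.1, -1.1]
grip_width: 0.0939
grip_force: 0.0
```

```bash
python3 - <<'E'
from h import *
im,d,c,T=snap("wrist"); save("w1",im); P=cloud(d,c,T); np.savez("w1",im=im,P=P)
print(ctrl.get_obs()["ee_pos"],ctrl.get_obs()["qpos"])
for l in ["transformer","capacitor"]:
    for q in ctrl.cut_out("wrist",l)[:4]:
        m=q["pixels"]&np.isfinite(P[...,0]); p=P[m]
        zt=np.percentile(p[:,2],90) if l=="transformer" else .05
        t=p[abs(p[:,2]-zt)<.004]
        r=cv2.minAreaRect((t[:,:2]*1000).astype(np.float32)); 
        print(l,round(q["conf"],2),(np.array(q["rect"])*[640,480,640,480]).astype(int),"col",np.median(im[m],0),"z",zt,"rect",r)
        b=p[(p[:,2]<.02)&(p[:,2]>.008)]
        if len(b): print("  block pts",len(b),b.mean(0).round(4))
E
```

```text
[ 0.56003589 -0.3405471   0.22474878] [-6.02216365e-01  5.30789384e-01  1.15425832e+00  1.83264431e-05
  1.45739648e+00  5.18476779e-01]
transformer 0.76 [213  76 279 131] col [ 73. 109.  66.] z 0.04679699718382006 rect ((621.013427734375, -227.9326629638672), (35.930625915527344, 53.94963455200195), 15.050617218017578)
  block pts 242 [ 0.6405 -0.2301  0.0157]
transformer 0.67 [313 132 380 189] col [126.  95.  70.] z 0.04678744062277711 rect ((617.0165405273438, -337.48956298828125), (35.933982849121094, 53.503456115722656), 53.3162727355957)
  block pts 216 [ 0.6306 -0.3194  0.0162]
transformer 0.63 [335  13 406  84] col [ 69. 106.  65.] z 0.04664765945977039 rect ((718.4619750976562, -310.7503662109375), (36.256202697753906, 54.03401184082031), 43.422088623046875)
  block pts 363 [ 0.7019 -0.3209  0.0155]
capacitor 0.91 [277 265 316 319] col [87. 76. 62.] z 0.05 rect ((468.4991455078125, -354.0185241699219), (43.68935775756836, 43.2596435546875), 1.1897766590118408)
  block pts 142 [ 0.4846 -0.3495  0.014 ]
```

View pics/w1.png

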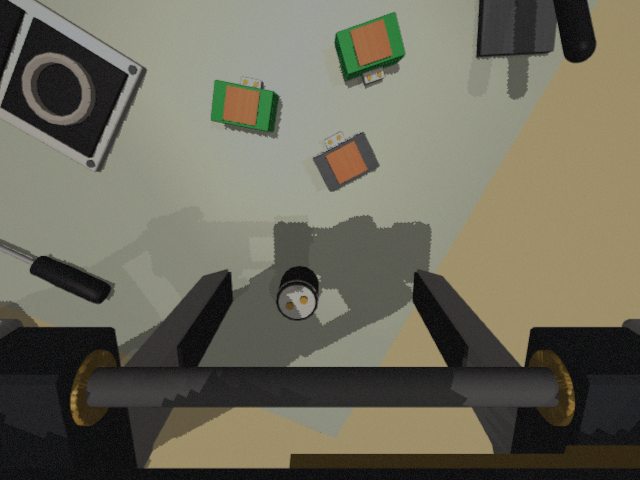

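The wrist view shows the dark transformer at about (346,162) with its block to the upper left, the capacitor at (297,295), and the green ones at (245,105) and (370,45). Transformer yaw works out to about -36.7°.

```bash
python3 - <<'E'
from h import *
plan(.617,-.3375,.08,np.radians(-36.7))
# nests from top & scene cloud
for cam in("top","scene"):
    z=np.load(cam+".npz");im,P=z["im"],z["P"]
    w=(im.min(-1)>100)&(P[...,2]>.022)&(P[...,2]<.04)&(abs(P[...,0]-.567)<.09)&(abs(P[...,1]-.04)<.16)
    n,lab,st,ce=cv2.connectedComponentsWithStats(w.astype(np.uint8))
    for i in range(1,n):
        if st[i,4]<40: continue
        p=P[lab==i]; r=cv2.minAreaRect((p[:,:2]*1000).astype(np.float32)); print(cam,st[i,4],np.round(r[0],1),np.round(r[1],1),round(r[2],1),np.median(p[:,2]).round(4))
E
```

```text
pos [ 0.5585 -0.3419  0.2252] yaw 0.4476 q6 0.52 t 2.35
units total dp [1.367 0.534 3.63 ] twist 15.587 (translate first)
top 251 [579.  148.7] [62.  62.4] 83.8 0.0278
top 220 [567.9  44.3] [54.  72.8] 84.7 0.0276
top 191 [557.6 -60.3] [60. 61.] 27.7 0.0278
scene 168 [577.6 146.4] [64. 65.] 85.5 0.0259
scene 179 [568.8  44. ] [57.7 72.8] 83.8 0.0265
scene 192 [556.9 -61.5] [62.7 61. ] 2.8 0.0263
```

{"op": "step_arm", "data": {"deltas": [{"dp":[0.7,0.27,0],"twist":0},{"dp":[0.67,0.264,0],"twist":0},{"dp":[0,0,0.3],"twist":1},{"dp":[0,0,0.3],"twist":1},{"dp":[0,0,0.3],"twist":1},{"dp":[0,0,0.3],"twist":1},{"dp":[0,0,0.3],"twist":1},{"dp":[0,0,0.3],"twist":1},{"dp":[0,0,0.3],"twist":1},{"dp":[0,0,0.3],"twist":1},{"dp":[0,0,0.3],"twist":1},{"dp":[0,0,0.3],"twist":1}], "gripper": 0.4}}

```text
time_s: 3.55
ee_pos: [0.6166, -0.3383, 0.1054]
eef_rot: [3.141, -0.0, -0.255]
force: [0.5, -0.5, -0.3]
grip_width: 0.0655
grip_force: 0.0
```

{"op": "step_arm", "data": {"deltas": [{"dp":[0,0,0.3],"twist":1},{"dp":[0,0,0.1],"twist":1},{"dp":[0,0,0],"twist":1},{"dp":[0,0,0],"twist":1},{"dp":[0,0,0],"twist":1},{"dp":[0,0,0],"twist":0.6},{"dp":[0,0,0],"twist":0},{"dp":[0,0,0],"twist":0}]}}

```text
time_s: 4.35
ee_pos: [0.6171, -0.3379, 0.0897]
eef_rot: [3.142, -0.0, -0.641]
force: [-0.1, -0.3, -0.9]
grip_width: 0.0655
grip_force: 0.0
```

```bash
python3 - <<'E'
from h import *
plan(.617,-.3375,.02,np.radians(-36.7))
im,d,c,T=snap("wrist"); P=cloud(d,c,T); save("w2",im)
for l in ["transformer"]:
    for q in ctrl.cut_out("wrist",l)[:4]:
        m=q["pixels"]&np.isfinite(P[...,0]); p=P[m]; t=p[(p[:,2]>.038)&(p[:,2]<.052)]
        if len(t)<20: continue
        print(round(q["conf"],2),(np.array(q["rect"])*[640,480,640,480]).astype(int),cv2.minAreaRect((t[:,:2]*1000).astype(np.float32)),np.median(t[:,2]))
plan(.617,-.3375,.02,np.radians(-36.7))
E
```

```text
pos [ 0.6171 -0.3379  0.0897] yaw -0.6410 q6 1.66 t 4.35
units total dp [-0.008 -0.007  1.743] twist -0.007 (translate first)
0.87 [281 203 353 296] ((617.5424194335938, -337.6026916503906), (36.056556701660156, 53.955902099609375), 53.33763885498047) 0.04512502901025159
0.86 [167 279 221 353] ((634.4881591796875, -234.1521759033203), (14.759406089782715, 36.445865631103516), 18.20816421508789) 0.04484552702146301
0.68 [153 102 247 202] ((718.6071166992188, -310.7303466796875), (36.915531158447266, 54.39908218383789), 42.92243957519531) 0.04498840910892024
pos [ 0.6174 -0.3375  0.0896] yaw -0.6408 q6 1.66 t 4.45
units total dp [-0.007  0.005  1.74 ] twist -0.004 (translate first)
```

View pics/w2.png

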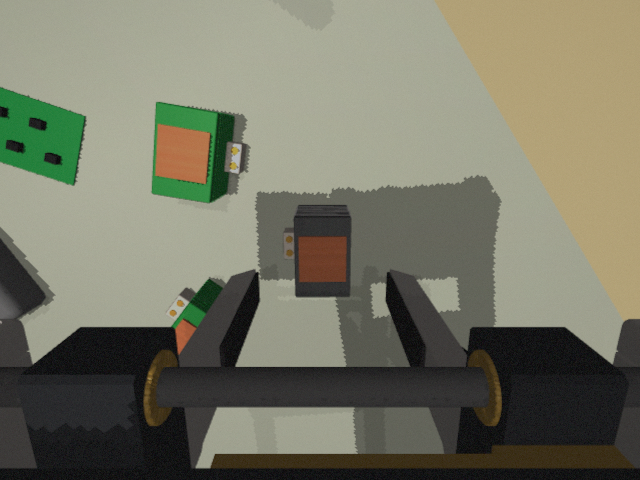

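The view has the transformer square between the open fingers at about (322,255), with its block on the left finger's side and the look-alikes clear of both fingers.

{"op": "step_arm", "data": {"deltas": [{"dp":[0,0,0.6],"twist":0},{"dp":[0,0,0.6],"twist":0},{"dp":[0,0,0.3],"twist":0},{"dp":[0,0,0.22],"twist":0},{"dp":[0,0,0],"twist":0}]}}

```text
time_s: 4.95
ee_pos: [0.6174, -0.337, 0.0199]
eef_rot: [3.141, 0.001, -0.641]
force: [-0.2, -0.2, -0.9]
grip_width: 0.0658
grip_force: 0.0
```

{"op": "step_arm", "data": {"deltas": [{"dp":[0,0,0],"twist":0},{"dp":[0,0,0],"twist":0},{"dp":[0,0,0],"twist":0},{"dp":[0,0,0],"twist":0},{"dp":[0,0,0],"twist":0},{"dp":[0,0,0],"twist":0}], "gripper": -0.6, "squeeze": 25}}

```text
time_s: 5.55
ee_pos: [0.6178, -0.3373, 0.0212]
eef_rot: [3.142, -0.001, -0.641]
force: [-2.0, 0.3, 4.2]
grip_width: 0.0358
grip_force: 25.0
```

{"op": "step_arm", "data": {"deltas": [{"dp":[0,0,-0.4],"twist":0},{"dp":[0,0,-0.6],"twist":0},{"dp":[0,0,-0.8],"twist":0},{"dp":[0,0,-0.8],"twist":0},{"dp":[0,0,-0.4],"twist":0},{"dp":[0,0,0],"twist":0}]}}

```text
time_s: 6.15
ee_pos: [0.6184, -0.3375, 0.1433]
eef_rot: [-3.141, -0.004, -0.641]
force: [-0.5, 0.0, -4.5]
grip_width: 0.0361
grip_force: 25.0
```

```bash
python3 - <<'E'
from h import *
print(ctrl.get_obs()["grip_width"],ctrl.get_obs()["grip_force"])
plan(.568,.0435,.14,np.radians(-5.8))
E
```

```text
0.03610727512132786 24.999189376831055
pos [ 0.6184 -0.3375  0.1433] yaw -0.6412 q6 1.66 t 6.15
units total dp [-6.707 -6.879  0.059] twist -7.735 (translate first)
```

{"op": "step_arm", "data": {"deltas": [{"dp":[-0.5,-0.5,0],"twist":0},{"dp":[-0.7,-0.7,0],"twist":0},{"dp":[-0.7,-0.7,0],"twist":0},{"dp":[-0.7,-0.7,0],"twist":0},{"dp":[-0.7,-0.7,0],"twist":0},{"dp":[-0.7,-0.7,0],"twist":0},{"dp":[-0.7,-0.7,0],"twist":0},{"dp":[-0.5,-0.5,0],"twist":-0.7},{"dp":[0,0,0],"twist":-1},{"dp":[0,0,0],"twist":-1},{"dp":[0,0,0],"twist":-1},{"dp":[0,0,0],"twist":-1}]}}

```text
time_s: 7.35
ee_pos: [0.5746, -0.0458, 0.1387]
eef_rot: [3.141, 0.003, -0.31]
force: [0.1, -0.5, -3.5]
grip_width: 0.0359
grip_force: 25.0
```

{"op": "step_arm", "data": {"deltas": [{"dp":[0,0,0],"twist":-1},{"dp":[0,0,0],"twist":-1},{"dp":[0,0,0],"twist":-1},{"dp":[0,0,0],"twist":0},{"dp":[0,0,0],"twist":0},{"dp":[0,0,0],"twist":0}]}}

```text
time_s: 7.95
ee_pos: [0.5752, -0.046, 0.14]
eef_rot: [-3.142, 0.001, -0.105]
force: [-0.3, -0.1, -4.0]
grip_width: 0.0358
grip_force: 25.0
```

```bash
python3 - <<'E'
from h import *
o=ctrl.get_obs(); print(o["ee_pos"],o["eef_rot"])
im,d,c,T=snap("wrist"); save("w3",im); P=cloud(d,c,T); np.savez("w3",im=im,P=P)
w=(im.min(-1)>90)&(P[...,2]>.0225)&(P[...,2]<.04)&(abs(P[...,0]-.567)<.07)&(abs(P[...,1]-.04)<.16)
w=cv2.morphologyEx(w.astype(np.uint8),cv2.MORPH_OPEN,np.ones((3,3)))
n,lab,st,ce=cv2.connectedComponentsWithStats(w)
for i in range(1,n):
    if st[i,4]<100: continue
    p=P[lab==i]; r=cv2.minAreaRect((p[:,:2]*1000).astype(np.float32)); print(st[i],np.round(r[0],1),np.round(r[1],1),round(r[2],1),np.median(p[:,2]).round(4))
E
```

```text
[ 0.57518042 -0.04600996  0.14001656] [-3.14154760e+00  9.83410450e-04 -1.05331171e-01]
[ 175  207   76   86 2335] [568.2  45.2] [56.6 74. ] 84.2 0.0283
[  42  213   90   76 2628] [578.9 149.6] [65.4 64.2] 84.2 0.0283
[314 213  66  54 800] [571.4 -70.6] [60.7 27. ] 49.0 0.0285
```

View pics/w3.png

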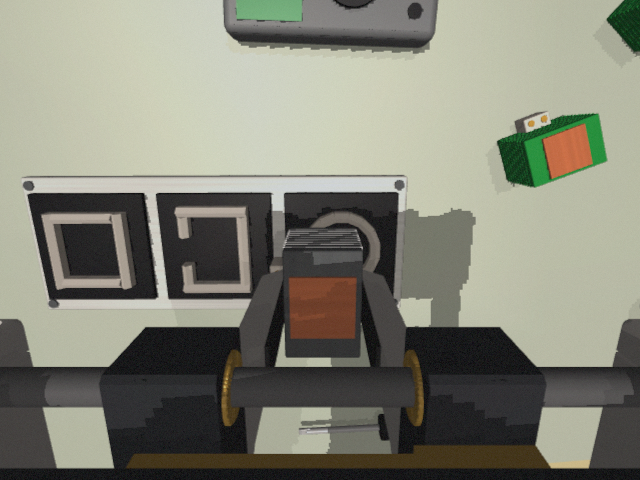

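The picture shows the held transformer at about (322,300) with the notched nest at (213,250), its notch to the left, and the square nest at (88,250).

```bash
python3 - <<'E'
from h import *
z=np.load("w3.npz"); im,P=z["im"].astype(int),z["P"]
m=np.zeros((480,640),bool); m[228:358,283:363]=1
p=P[m&(P[...,2]>.157)&(P[...,2]<.172)]
r=cv2.minAreaRect((p[:,:2]*1000).astype(np.float32)); print(len(p),r,np.median(p[:,2]))
plan(.568,.045,.14,-.101)
E
```

```text
8677 ((575.281982421875, -45.70756530761719), (36.850563049316406, 54.812416076660156), 83.85774993896484) 0.16399021135330466
pos [ 0.5752 -0.046   0.1402] yaw -0.1050 q6 1.53 t 8.00
units total dp [-0.419 -2.244  0.005] twist -0.058 (translate first)
```

{"op": "step_arm", "data": {"deltas": [{"dp":[-0.12,-0.6,0],"twist":-0.06},{"dp":[-0.15,-0.82,0],"twist":0},{"dp":[-0.15,-0.82,0],"twist":0},{"dp":[0,0,0.5],"twist":0},{"dp":[0,0,0.6],"twist":0},{"dp":[0,0,0.6],"twist":0},{"dp":[0,0,0.2],"twist":0},{"dp":[0,0,0],"twist":0},{"dp":[0,0,0],"twist":0}]}}

```text
time_s: 8.9
ee_pos: [0.5683, 0.0447, 0.0657]
eef_rot: [-3.141, -0.001, -0.1]
force: [0.4, 0.0, -3.8]
grip_width: 0.0354
grip_force: 25.0
```

{"op": "step_arm", "data": {"deltas": [{"dp":[0,0,0.15],"twist":0},{"dp":[0,0,0.15],"twist":0},{"dp":[0,0,0.15],"twist":0},{"dp":[0,0,0.1],"twist":0},{"dp":[0,0,0.05],"twist":0},{"dp":[0,0,0],"twist":0},{"dp":[0,0,0],"twist":0}]}}

```text
time_s: 9.6
ee_pos: [0.5678, 0.0448, 0.0408]
eef_rot: [-3.142, -0.0, -0.1]
force: [-0.1, 0.1, -3.3]
grip_width: 0.0355
grip_force: 25.0
```

{"op": "step_arm", "data": {"deltas": [{"dp":[0,0,0.03],"twist":0},{"dp":[0,0,0.03],"twist":0},{"dp":[0,0,0],"twist":0},{"dp":[0,0,0],"twist":0}]}}

```text
time_s: 10.0
ee_pos: [0.568, 0.0448, 0.0391]
eef_rot: [-3.142, -0.001, -0.099]
force: [-4.5, -0.2, 6.2]
grip_width: 0.0357
grip_force: 25.0
```

{"op": "step_arm", "data": {"deltas": [{"dp":[0,0,0],"twist":0},{"dp":[0,0,0],"twist":0},{"dp":[0,0,0],"twist":0},{"dp":[0,0,0],"twist":0},{"dp":[0,0,-0.3],"twist":0},{"dp":[0,0,-0.6],"twist":0},{"dp":[0,0,-0.8],"twist":0},{"dp":[0,0,-0.8],"twist":0},{"dp":[0,0,-0.2],"twist":0},{"dp":[0,0,0],"twist":0},{"dp":[0,0,0],"twist":0}], "gripper": 0.3}}

```text
time_s: 11.1
ee_pos: [0.5672, 0.0448, 0.1453]
eef_rot: [3.141, 0.001, -0.1]
force: [-0.9, 0.2, -0.1]
grip_width: 0.0611
grip_force: 0.0
```

```bash
python3 - <<'E'
from h import *
im,d,c,T=snap("wrist"); save("w4",im); P=cloud(d,c,T); np.savez("w4",im=im,P=P)
m=(P[...,2]>.055)&(P[...,2]<.072)&(np.hypot(P[...,0]-.568,P[...,1]-.045)<.045)
p=P[m]; print(len(p),cv2.minAreaRect((p[:,:2]*1000).astype(np.float32)),np.median(p[:,2]))
A=np.c_[p[:,:2],np.ones(len(p))]; print("plane",np.linalg.lstsq(A,p[:,2],rcond=None)[0])
w=(im.min(-1)>90)&(P[...,2]>.0225)&(P[...,2]<.04)&(abs(P[...,0]-.567)<.07)&(abs(P[...,1]-.04)<.16)
w=cv2.morphologyEx(w.astype(np.uint8),cv2.MORPH_OPEN,np.ones((3,3)))
n,lab,st,ce=cv2.connectedComponentsWithStats(w)
for i in range(1,n):
    if st[i,4]<100: continue
    p=P[lab==i]; r=cv2.minAreaRect((p[:,:2]*1000).astype(np.float32)); print(st[i],np.round(r[0],1),np.round(r[1],1),round(r[2],1),np.round(cv2.minEnclosingCircle((p[:,:2]*1000).astype(np.float32))[0],1))
plan(.4685,-.354,.14)
E
```

```text
3504 ((567.7305297851562, 45.18276596069336), (35.97356033325195, 54.589019775390625), 83.99838256835938) 0.06313176629078726
plane [-0.01294999  0.00389797  0.07032856]
[ 288  184   70   86 1539] [569.3  45.2] [55.9 71. ] 83.7 [570.8  45.1]
[ 153  190   84   77 2685] [578.5 149.7] [64.6 64.7] 84.1 [578.8 149.2]
[ 411  191   77   75 1929] [557.9 -58.8] [62.5 64.2] 32.0 [557.2 -59.2]
[290 245   8  25 177] [546.8  72.1] [ 6.  21.8] 86.0 [546.7  71. ]
pos [0.5671 0.0448 0.1449] yaw -0.0996 q6 1.68 t 11.15
units total dp [-1.462 10.165  0.128] twist -0.0 (translate first)
```

View pics/w4.png

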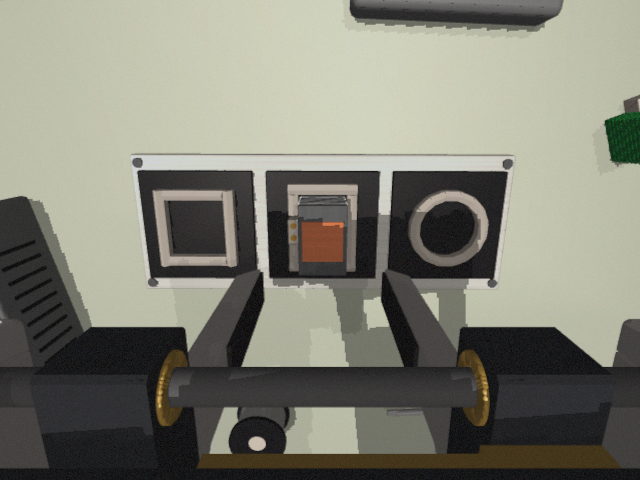

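The transformer sits square in the notched nest at (323,235), with the round nest at (449,228). Next is the capacitor.

{"op": "step_arm", "data": {"deltas": [{"dp":[-0.1,0.5,0],"twist":0},{"dp":[-0.14,0.97,0],"twist":0},{"dp":[-0.14,0.97,0],"twist":0},{"dp":[-0.14,0.97,0],"twist":0},{"dp":[-0.14,0.97,0],"twist":0},{"dp":[-0.14,0.97,0],"twist":0},{"dp":[-0.14,0.97,0],"twist":0},{"dp":[-0.14,0.97,0],"twist":0},{"dp":[-0.14,0.97,0],"twist":0},{"dp":[-0.14,0.97,0],"twist":0},{"dp":[-0.1,0.935,0],"twist":0},{"dp":[0,0,0],"twist":0}], "gripper": 0.4}}

```text
time_s: 12.35
ee_pos: [0.4674, -0.3572, 0.1445]
eef_rot: [-3.141, 0.002, -0.103]
force: [-0.3, 0.8, 0.1]
grip_width: 0.0658
grip_force: 0.0
```

{"op": "step_arm", "data": {"deltas": [{"dp":[0,0,0.4],"twist":0},{"dp":[0,0,0.4],"twist":0},{"dp":[0,0,0],"twist":0},{"dp":[0,0,0],"twist":0},{"dp":[0,0,0],"twist":0}]}}

```text
time_s: 12.85
ee_pos: [0.4696, -0.3539, 0.1148]
eef_rot: [3.141, -0.001, -0.099]
force: [-0.7, -0.0, -0.0]
grip_width: 0.0658
grip_force: 0.0
```

```bash
python3 - <<'E'
from h import *
o=ctrl.get_obs()
im,d,c,T=snap("wrist"); P=cloud(d,c,T)
m=(P[...,2]>.046)&(P[...,2]<.057)&(np.hypot(P[...,0]-.4685,P[...,1]+.354)<.035)
p=P[m]; r=cv2.minAreaRect((p[:,:2]*1000).astype(np.float32));print(len(p),r,cv2.minEnclosingCircle((p[:,:2]*1000).astype(np.float32)),np.median(p[:,2]))
plan(r[0][0]/1000,r[0][1]/1000,.018)
E
```

```text
3090 ((468.6709899902344, -354.7686462402344), (43.40813446044922, 43.711116790771484), 41.80268478393555) ((468.2991027832031, -354.6545104980469), 22.343351364135742) 0.05068424638082934
pos [ 0.4696 -0.3539  0.115 ] yaw -0.0992 q6 0.96 t 12.90
units total dp [-0.022  0.021  2.424] twist -0.0 (translate first)
```

{"op": "step_arm", "data": {"deltas": [{"dp":[-0.02,0.02,0.6],"twist":0},{"dp":[0,0,0.7],"twist":0},{"dp":[0,0,0.6],"twist":0},{"dp":[0,0,0.32],"twist":0},{"dp":[0,0,0.2],"twist":0},{"dp":[0,0,0],"twist":0}]}}

```text
time_s: 13.5
ee_pos: [0.4684, -0.3546, 0.0173]
eef_rot: [-3.141, 0.0, -0.1]
force: [-0.0, -0.5, 0.3]
grip_width: 0.0659
grip_force: 0.0
```

{"op": "step_arm", "data": {"deltas": [{"dp":[0,0,0],"twist":0},{"dp":[0,0,0],"twist":0},{"dp":[0,0,0],"twist":0},{"dp":[0,0,0],"twist":0},{"dp":[0,0,0],"twist":0},{"dp":[0,0,0],"twist":0}], "gripper": -0.5, "squeeze": 20}}

```text
time_s: 14.1
ee_pos: [0.4686, -0.355, 0.0182]
eef_rot: [3.141, -0.001, -0.1]
force: [-0.6, 0.9, 6.8]
grip_width: 0.0439
grip_force: 20.0
```

{"op": "step_arm", "data": {"deltas": [{"dp":[0,0,-0.4],"twist":0},{"dp":[0,0,-0.6],"twist":0},{"dp":[0,0,-0.8],"twist":0},{"dp":[0,0,-0.8],"twist":0},{"dp":[0,0,-0.4],"twist":0},{"dp":[0,0,0],"twist":0}]}}

```text
time_s: 14.7
ee_pos: [0.4691, -0.3553, 0.1407]
eef_rot: [3.139, -0.004, -0.1]
force: [-0.1, 0.1, -2.0]
grip_width: 0.0437
grip_force: 20.0
```

```bash
python3 - <<'E'
from h import *
o=ctrl.get_obs(); print(o["eef_rot"])
im,d,c,T=snap("wrist"); P=cloud(d,c,T); e=o["ee_pos"]
m=(P[...,2]>e[2]+.026)&(P[...,2]<e[2]+.036)&(np.hypot(P[...,0]-e[0],P[...,1]-e[1])<.03)
p=P[m]; r=cv2.minEnclosingCircle((p[:,:2]*1000).astype(np.float32));print(len(p),r,np.median(p[:,2])-e[2], cv2.minAreaRect((p[:,:2]*1000).astype(np.float32)))
plan(.5574,-.0593,.14)
E
```

```text
[ 3.13897541 -0.00385683 -0.09950394]
7697 ((475.15826416015625, -355.9582214355469), 28.581554412841797) 0.03238240378250676 ((470.6474304199219, -352.2066650390625), (52.350162506103516, 44.61111831665039), 56.284095764160156)
pos [ 0.4685 -0.3548  0.1386] yaw -0.0995 q6 0.96 t 14.75
units total dp [ 1.478 -7.572 -0.042] twist -0.0 (translate first)
```

{"op": "step_arm", "data": {"deltas": [{"dp":[0.1,-0.5,0],"twist":0},{"dp":[0.16,-0.85,0],"twist":0},{"dp":[0.16,-0.85,0],"twist":0},{"dp":[0.16,-0.85,0],"twist":0},{"dp":[0.16,-0.85,0],"twist":0},{"dp":[0.16,-0.85,0],"twist":0},{"dp":[0.16,-0.85,0],"twist":0},{"dp":[0.16,-0.85,0],"twist":0},{"dp":[0.16,-0.75,0],"twist":0},{"dp":[0.1,-0.372,0],"twist":0},{"dp":[0,0,0],"twist":0},{"dp":[0,0,0],"twist":0}]}}

```text
time_s: 15.95
ee_pos: [0.5569, -0.0597, 0.1368]
eef_rot: [3.141, 0.001, -0.099]
force: [-0.5, -0.8, -0.9]
grip_width: 0.0439
grip_force: 20.0
```

```bash
python3 - <<'E'
from h import *
im,d,c,T=snap("wrist"); P=cloud(d,c,T); o=ctrl.get_obs(); e=o["ee_pos"]
g=im.min(-1).astype(int)
# white cap top: bright
m=(P[...,2]>e[2]+.028)&(P[...,2]<e[2]+.040)&(np.hypot(P[...,0]-e[0],P[...,1]-e[1])<.021)&(g>80)
p=P[m]; print(m.sum(), cv2.minEnclosingCircle((p[:,:2]*1000).astype(np.float32)), np.median(p[:,2])-e[2])
plan(.5574,-.0593,.038)
E
```

```text
4746 ((556.8187255859375, -60.2756462097168), 20.955217361450195) 0.032375918981832535
pos [ 0.5569 -0.0601  0.1369] yaw -0.1002 q6 1.50 t 16.00
units total dp [ 0.012 -0.022  2.474] twist -0.0 (translate first)
```

{"op": "step_arm", "data": {"deltas": [{"dp":[0.01,-0.02,0.5],"twist":0},{"dp":[0,0,0.6],"twist":0},{"dp":[0,0,0.5],"twist":0},{"dp":[0,0,0.2],"twist":0},{"dp":[0,0,0.15],"twist":0},{"dp":[0,0,0.15],"twist":0},{"dp":[0,0,0.15],"twist":0},{"dp":[0,0,0.15],"twist":0},{"dp":[0,0,0.07],"twist":0},{"dp":[0,0,0],"twist":0},{"dp":[0,0,0],"twist":0}]}}

```text
time_s: 17.1
ee_pos: [0.558, -0.0584, 0.0389]
eef_rot: [-3.142, -0.0, -0.099]
force: [-0.4, -0.4, -0.6]
grip_width: 0.0435
grip_force: 20.0
```

{"op": "step_arm", "data": {"deltas": [{"dp":[0,0,0.03],"twist":0},{"dp":[0,0,0.02],"twist":0},{"dp":[0,0,0],"twist":0},{"dp":[0,0,0],"twist":0}]}}

```text
time_s: 17.5
ee_pos: [0.5578, -0.0585, 0.0367]
eef_rot: [3.142, -0.0, -0.1]
force: [-0.5, -0.5, -2.2]
grip_width: 0.0435
grip_force: 20.0
```

{"op": "step_arm", "data": {"deltas": [{"dp":[0,0,0.025],"twist":0},{"dp":[0,0,0],"twist":0},{"dp":[0,0,0],"twist":0}]}}

```text
time_s: 17.8
ee_pos: [0.558, -0.0585, 0.0362]
eef_rot: [3.142, -0.001, -0.1]
force: [-2.8, 0.6, 5.7]
grip_width: 0.0437
grip_force: 20.0
```

{"op": "step_arm", "data": {"deltas": [{"dp":[0,0,0],"twist":0},{"dp":[0,0,0],"twist":0},{"dp":[0,0,0],"twist":0},{"dp":[0,0,-0.3],"twist":0},{"dp":[0,0,-0.6],"twist":0},{"dp":[0,0,-0.8],"twist":0},{"dp":[0,0,-0.8],"twist":0},{"dp":[0,0,-0.8],"twist":0},{"dp":[0,0,-0.3],"twist":0},{"dp":[0,0,0],"twist":0},{"dp":[0,0,0],"twist":0}], "gripper": 0.3}}

```text
time_s: 18.9
ee_pos: [0.5574, -0.0584, 0.1785]
eef_rot: [-3.141, 0.001, -0.1]
force: [0.0, -0.6, -1.3]
grip_width: 0.0611
grip_force: 0.0
```

```bash
python3 - <<'E'
from h import *
im,d,c,T=snap("wrist"); save("w5",im); P=cloud(d,c,T)
for n,cx,cy,h in(("T",.568,.045,.062),("C",.5574,-.0593,.068)):
    m=(abs(P[...,2]-h)<(.006 if n=="T" else .0045))&(np.hypot(P[...,0]-cx,P[...,1]-cy)<.042)
    p=P[m]; A=np.c_[p[:,:2],np.ones(len(p))]; q=(p[:,:2]*1000).astype(np.float32)
    print(n,len(p),cv2.minAreaRect(q),cv2.minEnclosingCircle(q),np.median(p[:,2]),np.linalg.lstsq(A,p[:,2],rcond=None)[0])
# knob, from static cams
z=np.load("top.npz");Pt=z["P"];it=z["im"]
m=(Pt[...,2]>.086)&(np.hypot(Pt[...,0]-.512,Pt[...,1]-.361)<.05);p=Pt[m];print("bar",len(p),p.mean(0),cv2.minAreaRect((p[:,:2]*1000).astype(np.float32)))
save("ktop",cv2.resize(it[195:310,110:210],None,fx=5,fy=5,interpolation=cv2.INTER_CUBIC))
plan(.513,.360,.25)
E
```

```text
T 2952 ((567.9384765625, 44.903079986572266), (36.942996978759766, 54.412635803222656), 83.7398452758789) ((567.9237670898438, 45.10491180419922), 32.08451461791992) 0.06305761439889052 [-0.0097094   0.03414494  0.06699228]
C 2218 ((557.95654296875, -58.09954833984375), (43.03578186035156, 43.755191802978516), 83.94947052001953) ((557.6923217773438, -58.06549835205078), 22.14639663696289) 0.06866918185878743 [-0.01673822  0.00253823  0.07818452]
bar 95 [0.51141698 0.36107354 0.09405442] ((511.38873291015625, 361.9208679199219), (10.07507610321045, 39.255863189697266), 11.953826904296875)
pos [ 0.5572 -0.0583  0.178 ] yaw -0.0995 q6 1.50 t 18.95
units total dp [ -2.143 -10.297  -1.792] twist -0.0 (translate first)
```

View pics/ktop.png

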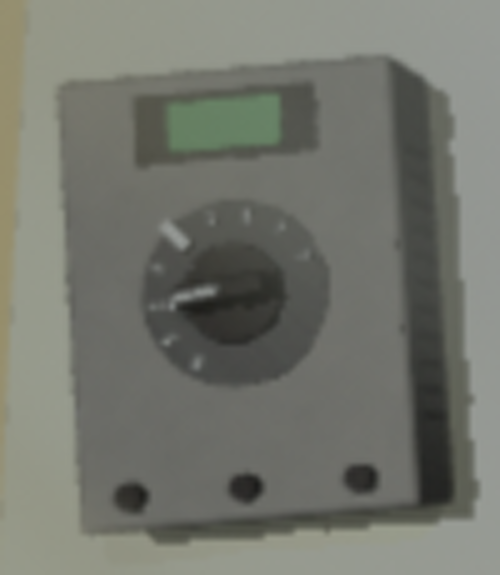

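Both parts are seated. In the crop, the pointer points left at about (178,298) and the long mark is at (175,236), roughly 50° clockwise of it. I'll go above the knob now.

{"op": "step_arm", "data": {"deltas": [{"dp":[-0.15,-0.6,-0.1],"twist":0},{"dp":[-0.2,-0.97,-0.1],"twist":0},{"dp":[-0.2,-0.97,-0.1],"twist":0},{"dp":[-0.2,-0.97,-0.1],"twist":0},{"dp":[-0.2,-0.97,-0.1],"twist":0},{"dp":[-0.2,-0.97,0],"twist":0},{"dp":[-0.2,-0.97,0],"twist":0},{"dp":[-0.2,-0.97,0],"twist":0},{"dp":[-0.2,-0.97,0],"twist":0},{"dp":[-0.2,-0.97,0],"twist":0},{"dp":[-0.193,-0.967,0],"twist":0},{"dp":[0,0,0],"twist":-1}], "gripper": -0.2}}

```text
time_s: 20.15
ee_pos: [0.5118, 0.3635, 0.1972]
eef_rot: [3.14, 0.003, -0.026]
force: [0.5, -0.2, -0.4]
grip_width: 0.0375
grip_force: 0.0
```

{"op": "step_arm", "data": {"deltas": [{"dp":[0,0,0],"twist":-1},{"dp":[0,0,0],"twist":-1},{"dp":[0,0,0],"twist":-1},{"dp":[0,0,0],"twist":-1},{"dp":[0,0,0],"twist":-1},{"dp":[0,0,0],"twist":-1},{"dp":[0,0,0],"twist":-1},{"dp":[0,0,0],"twist":-1},{"dp":[0,0,0],"twist":-1},{"dp":[0,0,0],"twist":-1},{"dp":[0,0,0],"twist":-1},{"dp":[0,0,0],"twist":-1}]}}

```text
time_s: 21.35
ee_pos: [0.5131, 0.3597, 0.1977]
eef_rot: [-3.141, 0.003, 0.811]
force: [-0.7, -0.3, -0.2]
grip_width: 0.0378
grip_force: 0.0
```

{"op": "step_arm", "data": {"deltas": [{"dp":[0,0,0],"twist":-1},{"dp":[0,0,0],"twist":-1},{"dp":[0,0,0],"twist":-1},{"dp":[0,0,0],"twist":-1},{"dp":[0,0,0],"twist":-1},{"dp":[0,0,0],"twist":-1},{"dp":[0,0,0],"twist":-1},{"dp":[0,0,0],"twist":-1},{"dp":[0,0,0],"twist":-1},{"dp":[0,0,0],"twist":-1},{"dp":[0,0,0],"twist":-1},{"dp":[0,0,0],"twist":-1}]}}

```text
time_s: 22.55
ee_pos: [0.5131, 0.3597, 0.1977]
eef_rot: [-3.139, 0.001, 1.649]
force: [-0.5, 0.2, 0.7]
grip_width: 0.0372
grip_force: 0.0
```

{"op": "step_arm", "data": {"deltas": [{"dp":[0,0,0],"twist":-1},{"dp":[0,0,0],"twist":-1},{"dp":[0,0,0.5],"twist":0},{"dp":[0,0,0.5],"twist":0},{"dp":[0,0,0],"twist":0},{"dp":[0,0,0],"twist":0},{"dp":[0,0,0],"twist":0}]}}

```text
time_s: 23.25
ee_pos: [0.5137, 0.3601, 0.1603]
eef_rot: [3.141, -0.0, 1.785]
force: [0.1, -0.1, 0.8]
grip_width: 0.0377
grip_force: 0.0
```

```bash
cat > k.py <<'E'
from h import *
def run(name,show=True):
    im,d,c,T=snap("wrist"); save(name,im); P=cloud(d,c,T); g=im.min(-1).astype(int)
    near=np.hypot(P[...,0]-.512,P[...,1]-.361)
    b=(P[...,2]>.087)&(P[...,2]<.104)&(near<.03); p=P[b]
    r=cv2.minAreaRect((p[:,:2]*1000).astype(np.float32)); print("bar",b.sum(),r,np.median(p[:,2]))
    w=((near<.048)&(g>110)&(P[...,2]>.06)).astype(np.uint8)
    n,lab,st,ce=cv2.connectedComponentsWithStats(w)
    s=(P[...,2]>.064)&(P[...,2]<.0765)&(near>.024)&(near<.045)
    for i in range(1,n):
        if st[i,4]<12: continue
        q=P[lab==i]; rr=cv2.minAreaRect((q[:,:2]*1000).astype(np.float32))
        ctr=np.array(rr[0]); v=ctr-np.array(r[0])
        print(st[i],np.round(rr[0],1),np.round(rr[1],1),round(rr[2],1),"z",np.median(q[:,2]).round(4),"az %.1f"%np.degrees(np.arctan2(v[1],v[0])),"rad %.1f"%np.hypot(*v))
    plan(r[0][0]/1000,r[0][1]/1000,.079,np.radians(102))
E
python3 -c "import k;k.run('w6')"
```

```text
bar 831 ((511.6520080566406, 363.4625549316406), (9.824560165405273, 40.38536071777344), 12.312127113342285) 0.09597389028764963
[ 260  174  124   59 1219] [509.8 390.2] [92.3 37. ] 3.7 z 0.0703 az 94.0 rad 26.8
[320 185   3   9  26] [505.  397.4] [1.5 5.8] 12.2 z 0.0717 az 101.0 rad 34.6
[297 190   6   9  26] [490.3 390.7] [2.1 6.6] 36.9 z 0.0718 az 128.0 rad 34.6
[340 191   6   8  23] [521.1 396.7] [5.9 1.8] 70.4 z 0.0719 az 74.1 rad 34.5
[317 199   6   9  52] [506.  387.8] [3.6 6. ] 12.2 z 0.0749 az 103.1 rad 25.0
[279 204   8   7  25] [480.3 378.2] [2.  6.2] 62.5 z 0.0721 az 154.9 rad 34.6
[317 217   5  29 115] [509.  372.8] [ 2.7 19.6] 12.1 z 0.0968 az 105.7 rad 9.7
[362 228   9   4  26] [544.  375.2] [6.3 2.3] 35.8 z 0.0719 az 19.9 rad 34.4
[348 264   7   7  19] [539.6 343.9] [2.2 5.9] 56.6 z 0.0722 az -35.0 rad 34.1
[343 272  16  21 183] [543.4 330.9] [18.3  9. ] 48.3 z 0.0701 az -45.7 rad 45.5
pos [0.5137 0.3601 0.1605] yaw 1.7854 q6 0.34 t 23.30
units total dp [ 0.092 -0.035  2.037] twist 0.074 (translate first)
```

View pics/w6.png

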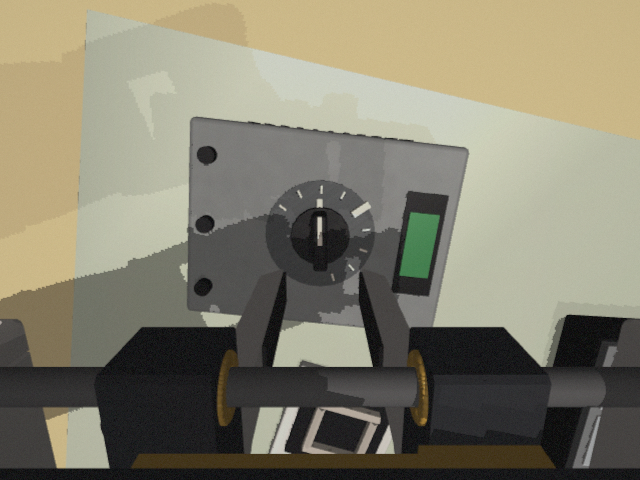

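The view shows the pointer up at about (320,205), the long mark at (361,210), and the fingers straddling the bar.

```bash
python3 - <<'E'
from h import *
im,d,c,T=snap("wrist"); P=cloud(d,c,T); g=im.min(-1).astype(int)
w=np.zeros_like(g,bool); w[198:222,346:376]=1
near=np.hypot(P[...,0]-.5117,P[...,1]-.3635)
w&=(g>135)&(near<.047)
p=P[w]; r=cv2.minAreaRect((p[:,:2]*1000).astype(np.float32)); v=np.array(r[0])-[511.7,363.5]
print(w.sum(),r,np.degrees(np.arctan2(v[1],v[0])),np.hypot(*v))
plan(.5117,.3635,.079,np.radians(102.3))
E
```

```text
135 ((536.2565307617188, 389.4998474121094), (14.632381439208984, 5.298064708709717), 47.57184982299805) 46.63527333426148 35.76332295109349
pos [0.5137 0.3601 0.1605] yaw 1.7854 q6 0.34 t 23.35
units total dp [ 0.093 -0.033  2.037] twist -0.001 (translate first)
```

{"op": "step_arm", "data": {"deltas": [{"dp":[0.093,-0.033,0.5],"twist":0},{"dp":[0,0,0.6],"twist":0},{"dp":[0,0,0.5],"twist":0},{"dp":[0,0,0.3],"twist":0},{"dp":[0,0,0.08],"twist":0},{"dp":[0,0,0],"twist":0},{"dp":[0,0,0],"twist":0}]}}

```text
time_s: 24.05
ee_pos: [0.5119, 0.3636, 0.0816]
eef_rot: [3.14, -0.001, 1.785]
force: [0.5, -0.2, 0.5]
grip_width: 0.0376
grip_force: 0.0
```

{"op": "step_arm", "data": {"deltas": [{"dp":[0,0,0],"twist":0},{"dp":[0,0,0],"twist":0},{"dp":[0,0,0],"twist":0},{"dp":[0,0,0],"twist":0},{"dp":[0,0,0],"twist":0},{"dp":[0,0,0],"twist":0},{"dp":[0,0,0],"twist":0}], "gripper": -1, "squeeze": 30}}

```text
time_s: 24.75
ee_pos: [0.5113, 0.3633, 0.0806]
eef_rot: [-3.141, -0.0, 1.785]
force: [-3.9, -0.9, 4.9]
grip_width: 0.0097
grip_force: 30.0
```

{"op": "step_arm", "data": {"deltas": [{"dp":[0,0,0],"twist":0.5},{"dp":[0,0,0],"twist":0.8},{"dp":[0,0,0],"twist":0.8},{"dp":[0,0,0],"twist":0.8},{"dp":[0,0,0],"twist":0.8},{"dp":[0,0,0],"twist":0.8},{"dp":[0,0,0],"twist":0.8},{"dp":[0,0,0],"twist":0.8},{"dp":[0,0,0],"twist":0.8},{"dp":[0,0,0],"twist":0.8},{"dp":[0,0,0],"twist":0.8},{"dp":[0,0,0],"twist":0.8}]}}

```text
time_s: 25.95
ee_pos: [0.5113, 0.3633, 0.0807]
eef_rot: [-3.142, 0.0, 1.134]
force: [-3.6, -1.1, 3.2]
grip_width: 0.0098
grip_force: 30.0
```

{"op": "step_arm", "data": {"deltas": [{"dp":[0,0,0],"twist":0.8},{"dp":[0,0,0],"twist":0.8},{"dp":[0,0,0],"twist":0.8},{"dp":[0,0,0],"twist":0.8},{"dp":[0,0,0],"twist":0.8},{"dp":[0,0,0],"twist":0.5},{"dp":[0,0,0],"twist":0},{"dp":[0,0,0],"twist":0},{"dp":[0,0,0],"twist":0}]}}

```text
time_s: 26.85
ee_pos: [0.5113, 0.3632, 0.0806]
eef_rot: [-3.142, 0.0, 0.823]
force: [-3.3, -2.2, 6.1]
grip_width: 0.0098
grip_force: 30.0
```

{"op": "step_arm", "data": {"deltas": [{"dp":[0,0,0],"twist":0},{"dp":[0,0,0],"twist":0},{"dp":[0,0,0],"twist":0},{"dp":[0,0,0],"twist":0},{"dp":[0,0,-0.4],"twist":0},{"dp":[0,0,-0.6],"twist":0},{"dp":[0,0,-0.6],"twist":0},{"dp":[0,0,-0.6],"twist":0},{"dp":[0,0,0],"twist":0},{"dp":[0,0,0],"twist":0}], "gripper": -0.2}}

```text
time_s: 27.85
ee_pos: [0.5114, 0.3633, 0.1691]
eef_rot: [3.141, -0.001, 0.822]
force: [-0.8, 0.0, -0.4]
grip_width: 0.038
grip_force: 0.0
```

```bash
python3 -c "import k;k.run('w7')"
```

```text
bar 767 ((511.98992919921875, 363.781494140625), (39.45494842529297, 9.441940307617188), 46.870849609375) 0.096069358195637
[ 263  177  124   72 1687] [525.4 376.8] [54.  95.5] 49.2 z 0.0704 az 44.1 rad 18.6
[299 194   6   8  23] [521.  396.9] [6.  1.9] 70.7 z 0.072 az 74.7 rad 34.3
[341 194   6   8  24] [544.  375.2] [5.8 2. ] 22.1 z 0.0719 az 19.7 rad 33.9
[282 208   8   7  23] [504.8 397.5] [2. 6.] 12.5 z 0.0722 az 101.9 rad 34.5
[356 209   8   6  22] [545.6 359.2] [1.9 6. ] 87.3 z 0.0719 az -7.7 rad 33.9
[320 220   5  28 139] [517.8 370.6] [19.8  2.8] 47.1 z 0.0969 az 49.6 rad 9.0
[274 229   9   3  20] [490.4 391. ] [1.7 6.4] 36.7 z 0.0721 az 128.4 rad 34.7
[363 229   8   4  21] [539.6 343.9] [2.2 5.6] 61.2 z 0.0722 az -35.7 rad 34.0
pos [0.5111 0.3631 0.1681] yaw 0.8221 q6 1.31 t 27.90
units total dp [0.028 0.005 2.227] twist -13.725 (translate first)
```

View pics/w7.png

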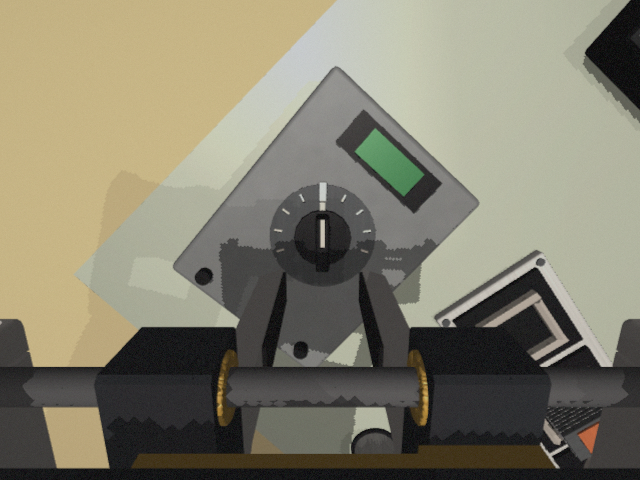

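The view shows the pointer at (322,215), in line with the long mark at (322,192). Bar and mark both measure about 47°. The gripper is clear.

```bash
python3 - <<'E'
from station import ctrl
print(ctrl.get_obs()["time_s"]); print(ctrl.hand_in())
E
```

```text
27.9
the job is handed in; nothing more can be done
None
```

The job is handed in, at 27.9 s of the 61 s allowed: transformer and capacitor measured home and released in their nests, knob pointer lined up with the long mark; the judge's verdict was not returned.

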